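# Demould a casting, then free and hold open the curing box cover

### The arm

A 6-joint arm with a two-finger parallel gripper is mounted at the origin on a cart in front of the work surface, level with it; the furniture and walls round the work are solid. World frame = base frame: x ahead of the robot, y to its left, z up, the work surface at z = 0. Lengths are in mm, angles in rad, forces in N, time in s.
With the tool pointing down it reaches from about 400 to 925 mm from the base axis. Payload 12.5 kg.
Tool frame: the origin (TCP) lies midway between the tips of the shut fingers; the grasp point (between the pads) lies 19 mm behind it (env.pinch_z is the z of the grasp point in the tool frame, in mm); z points along the fingers, y is the line along which they close (so a half turn about z gives the same grasp; the last joint's range is limited). The gripper opens to 95 mm and grips with 3 to 60 N. Pads are 20 mm wide; open, the fingers measure 119 mm over their backs; the gripper's body (75 mm by 180 mm) begins 59 mm behind the grasp point.
Start: joints at [-1.345, 0.491, 1.559, -0, 1.092, -0.106], TCP at [203.614, -590.921, 214.661] pointing down, gripper open.
Joint ranges: [-3.1, 3.1], [-0.84, 2.19], [0.05, 2.79], [-1.13, 4.28], [0.06, 2.93], [-2.69, 2.69]. Speed limits (rad/s): [2.22, 2.22, 2.79, 3.14, 3.14, 3.14].

### API

Orientations are given as [roll, pitch, yaw] about the fixed x, y, z axes, in that order (R = Rz(yaw) Ry(pitch) Rx(roll)).
In Python, from cell import env, eyes gives the robot as it stands.
- The arm moves only by the shell command python3 -m inch 'ROWS'. ROWS is JSON, a list of rows, each a list of 3 entries, a list of its own where there are three numbers: the shift along the tool's x, y, z in units of 60 mm (1.0 is 60 mm), then the turn about the tool's z in units of 5 degrees (1.0 is 5 degrees), then the closure, from -1 (fully open) to 1 (shut). In form: [[[tx, ty, tz], turn, claw], ...]. A call has exactly 10 rows; each row shifts and turns the commanded pose from where the row before left it, along the tool's axes as they then stand; what a row does not reach is not made up. A row lasts 1/8 s, in which the tool goes at most 62.5 mm and 10.7 degrees, less where a joint would pass 70% of its speed; a pose out of reach is approached as far as the arm can. A call is refused whole if a number of a shift passes 1 or a number of a turn 1, either way. A call with a gripper value outside its range is refused whole. The fingers move at their own pace and stop on an object; the grip force is fixed at half the most. Time passes only in rows, so rows that do not move let the fingers close, or fill a call up. It gives the time, the measured TCP pose, the force, the opening and the grip force at its end, in the units of the state.
- env.state(): the state, without advancing time (a new reading comes with each control period).
- eyes.read_camera(name): name is "scene" or "top"; returns a dict with "pixels" (384x512x3 uint8, red, green, blue), "fx", "fy", "cx", "cy" (pixels), "distortion" ([k1, k2, p1, p2, k3] as OpenCV has them; the pictures are not rectified), "extrinsics" (4x4, takes a point from world to camera coordinates). Camera axes: x right, y down, z forward; pixel columns grow to the right and rows downward; lengths in mm; the calibration is good to about 2 mm. A picture is of the moment at which its call begins. There is no depth.
- env.job_done(): hands the job in; it is judged then, once.
Trained networks look in a picture, given as the dict that the camera call returned (one of the last four; its "shot" number tells which), for a name from the list of things; names that differ only in an ending like _2 or _b are one class to them, and where a whole thing is asked for, a point or a joint stands for the part that bears it (a point fixed in the world has none). Each returns a list of dicts, best first, with "score" (0 to 1); they miss things now and then, are a little off and sometimes report something else, mostly with a low value. They report only what shows in the picture. A call takes as long as a camera call. They do not tell look-alikes from the thing itself.
- eyes.boxes_of(name, picture): "centre" ([row, column] in pixels, amid what is visible of it).
- eyes.cut_out(name, picture): "mask" (384x512 bool, what is visible of it) and "centre" ([row, column] in pixels, amid what is visible of it).
- eyes.spot_point(name, picture): "centre" ([row, column] in pixels: a listed point, or the origin of a listed thing).
The state is a dict: "t": time; "joints": joint angles; "qvel": joint speeds; "tau": joint torques, N m; "eef_pos": TCP position; "tcp_rot": TCP orientation; "ft_force": force on the tool from outside, world axes, zero at the start; "moment": the same for the moment, N m; "opening": opening from 0.0 (shut) to 1.0 (fully open); "grip_force": force on a finger pad.
Only numpy, scipy, OpenCV 4.12 (cv2) and the standard library are available. Lean on these libraries where they do the work, as an engineer would, in place of code of your own. Each camera call takes 0.05 s, during which the arm holds its last target. There are 200 camera calls.

### The job

Lift the cast stand foot out of the open mould and set it down flat in the empty half of the black tray. Then tug the curing box's cover gently upward by its handle to learn whether its slide catch is holding it; if it is, let go and slide the catch's thumb piece over to its release end. Raise the cover by its handle to about 60 degrees and finish while still holding it there by the handle, as it falls shut by itself and I want to load the castings; leave the tray, the earlier casting and the things lying about where they are.

Things in the scene. Friction and masses are not known exactly. Their poses are not given: they have to be found in the camera images.
- mould: Open half of a machined metal mould, 110 x 84 x 30 mm (x, y, z), fixed to the table. Origin: centre of its underside. In the middle of its top a rectangular cavity 60 x 38 mm (x, y), 8 mm deep, so its floor is 22 mm above the origin. Two 5 mm high dowel pins at diagonal corners, 55 mm from the middle.
- casting: Cast beige stand foot (50 to 80 g) lying loosely in the mould's cavity, axes along the mould's: a plate 56 x 34 x 8 mm (x, y, z) with an upright block 28 x 12 mm (x, y) in its middle, up to 38 mm above the origin. Origin: centre of the plate's underside. Take it by the upright block, fingers across its 28 mm (x) or its 12 mm (y).
- tray: Black plastic tray, 134 x 122 x 26 mm, loose, 0.3 kg. Origin: centre of its underside. A 20 mm high, 4 mm wide divider along its x axis (y = 0) makes two halves, each with a floor about 100 x 44 mm (x, y), 2 to 4 mm up, middle at y = +26 or -26 mm; walls lean outward. The half at y < 0 is empty: the casting fits there with its long side along the tray's x, some 5 mm to spare either side.
- earlier_casting: A second, identical stand foot that already stands in the tray's other compartment (y > 0).
- curing_box: Grey resin curing box, 204 x 200 x 90 mm (x, y, z) without its cover, fixed to the table. Origin: on its underside, 112 mm behind (+x) its front face; its front (with the timer knob) faces -x. Its broad front rim is flat on top at 90 mm; the black cover with an amber window starts 48 mm behind the front face, its top is 111 mm above the origin.
- cover: Cover with amber window, bow handle and, under its front edge, a staple that the catch's hidden bolt holds. 0.28 kg; 3 to 7 N at the handle lift it when free. Origin: on the hinge line along the box's far side; shut, its axes are the box's. It opens front edge up, turning about the box's +y, as far as 1.4 rad, and falls shut if let go. Caught, it has only 0.036 rad of play (5 mm at the handle).
- hinge_line (a point): Middle of the cover's hinge line, which runs along the box's y axis: at (90, 0, 91) mm in the box's frame.
- handle_bar (a point): Middle of the cover handle's round steel bar, on its axis: 10 mm thick, 76 mm long along the box's y, with 25 mm free beneath it. Cover shut: at (-40, 0, 141) mm in the box's frame. It swings with the cover about the hinge line. The bar may turn between the fingers, so the tool may stay upright.
- thumb_piece (a point): Middle of the top of the catch's thumb piece, a steel block 12 x 14 mm (x, y), 27.5 mm high above the box's front rim, before the cover, at x = -91 mm in the box's frame. Slides along the box's y from +10 mm (bolt shot) to -10 mm (release end); 2 N moves it, it stays where left. Found anywhere along this; the bolt is hidden: a tug tells if it holds (from y = -1 mm or so down it is clear).
- catch: The sliding catch (thumb piece and hidden bolt). Origin: on the rim's top, 27.5 mm beneath thumb_piece.
- paint_bottle: Small paint dropper bottle, 25 mm across, 82 mm high, a bystander beyond the curing box. Origin: centre of its underside.
- side_cutter: Side cutter with red handles, 45 x 108 x 10 mm, a bystander. Origin: centre of its underside.
There are look-alikes about, which are no part of the job. Leave any turquoise look-alike of the casting alone. Leave any orange look-alike of the mould alone.

How it is judged (in metres and radians):
On the way, in this order (a step that is already met when the one before it is completed fails the run):
1. the casting is lifted clear of the mould between the fingers (z of casting in the frame of mould above 0.05 m and contact force between the fingers and casting above 0.5 N), for 0.1 s.
2. the casting lies flat in the empty compartment of the tray, let go (x of casting in the frame of tray between -0.03 and 0.03 m and y of casting in the frame of tray between -0.05 and -0.01 m and z of casting in the frame of tray below 0.01 m and angle between casting's own z axis and vertical below 0.15 rad and contact force between the fingers and casting below 0.05 N and linear speed of casting below 0.03 m/s), for 0.2 s.
3. the cover is tugged up by its handle (more than 0.012 rad) while the catch is still as it was found (within 4 mm) (angle between cover's own z axis and vertical above 0.012 rad and distance of thumb_piece from where it was at the start of the episode below 0.004 m and contact force between the fingers and cover above 0.5 N and distance between the grasp point and handle_bar below 0.05 m), for 0.05 s.
4. the cover is raised by its handle (angle between cover's own z axis and vertical above 0.8 rad and contact force between the fingers and cover above 0.5 N and distance between the grasp point and handle_bar below 0.05 m), for 0.1 s.
At the end, for the whole second after the job is handed in: Cover still at 0.87 to 1.25 rad, held by its handle in the fingers; casting flat and untouched in the tray's empty half (x within 30 mm, y -50 to -10 mm in the tray's frame, underside under 10 mm up, tilt under 0.15 rad); tray and earlier casting within 30 mm of their places (all of step 2 and angle between cover's own z axis and vertical between 0.87 and 1.25 rad and angular speed of cover below 0.08 rad/s and contact force between the fingers and cover above 0.5 N and distance between the grasp point and handle_bar below 0.05 m and contact force between the arm and casting below 0.05 N and distance of each of tray, earlier_casting from where it was at the start of the episode below 0.03 m); the arm keeps its last pose, push and grip.
It fails at once if the cover is forced: more than 45 N between the bolt and the cover (contact force between catch and cover above 45 N).
It fails at once if the casting is dropped (falls freely faster than 0.7 m/s) (contact force between the fingers and casting below 0.05 N and linear speed of casting above 0.7 m/s).
It fails at once if a bystander, the tray or the earlier casting is pushed more than 40 mm away (distance of any of paint_bottle, side_cutter, tray, earlier_casting from where it was at the start of the episode above 0.04 m).
It also fails if it takes over 64 s, if anything falls off the work surface, if the arm or the gripper's body presses on something with over 40 N, if the wrist force passes 120 N, or if a joint passes its speed limit or range.

## Working session

There is one attempt and no reset: what is moved stays moved. The work goes in short steps, Python scripts to look and compute and a shell command to move; the robot and the scene stay as the last step left them, time stands still between calls to the robot, and variables do not carry over. Pictures are saved under pics/ and viewed, at most 10 in all, crops included, and the job is handed in when it is done.

```bash
ls; mkdir -p pics; python3 - <<'E'
from cell import env, eyes
import cv2
for n in ("scene","top"):
    p=eyes.read_camera(n); cv2.imwrite(f"pics/{n}0.png",p["pixels"][:,:,::-1])
    for o in ["mould","casting","tray","earlier_casting","curing_box","handle_bar","thumb_piece","hinge_line","side_cutter","paint_bottle"]:
        try: print(n,o,[(round(d["score"],2),[round(float(c)) for c in d["centre"]]) for d in eyes.spot_point(o,p)][:4])
        except Exception as e: print(n,o,e)
    print(p["fx"],p["cx"],p["cy"],p["distortion"],p["extrinsics"])
print(env.state(),env.pinch_z)
E
```

```text
pics
scene mould [(0.84, [127, 264]), (0.74, [174, 261])]
scene casting [(0.78, [210, 279]), (0.58, [173, 264])]
scene tray [(0.93, [214, 214]), (0.24, [252, 340]), (0.15, [291, 272])]
scene earlier_casting [(0.73, [213, 220])]
scene curing_box [(0.75, [283, 306])]
scene handle_bar [(0.74, [253, 328])]
scene thumb_piece [(0.38, [246, 345])]
scene hinge_line [(0.62, [295, 271])]
scene side_cutter [(0.69, [291, 275]), (0.47, [159, 179])]
scene paint_bottle [(0.45, [302, 225]), (0.25, [292, 269])]
360.1037050635085 252.52361019856193 190.52162239308504 [-0.0068689  0.         0.         0.         0.       ] [[-8.24491751e-01  5.65702774e-01  1.39184790e-02  5.04790001e+02]
 [ 4.81436770e-01  7.14178320e-01 -5.08102317e-01 -1.48740225e+02]
 [-2.97375166e-01 -4.12225301e-01 -8.61184249e-01  1.07552825e+03]
 [ 0.00000000e+00  0.00000000e+00  0.00000000e+00  1.00000000e+00]]
top mould [(0.95, [259, 337]), (0.77, [223, 284]), (0.73, [161, 279])]
top casting [(0.7, [217, 247]), (0.61, [218, 287])]
top tray [(0.97, [167, 280])]
top earlier_casting [(0.51, [167, 274])]
top curing_box [(0.58, [
[... 548 characters left out ...]
00000000e+00  1.00000000e+00]]
{'t': 1.1, 'joints': array([-1.34458758e+00,  4.90893221e-01,  1.55890609e+00, -1.14417527e-05,
        1.09169037e+00, -1.05590340e-01]), 'qvel': array([ 0.0003128 ,  0.00072723, -0.00010939, -0.00075821, -0.00044384,
        0.00103195]), 'tau': array([ 1.06173153e-03, -6.12482786e+01, -2.58436543e+01,  6.94596651e-02,
        4.47110727e-02,  2.00382414e-05]), 'eef_pos': array([ 203.61863081, -590.91894213,  214.66305449]), 'tcp_rot': array([3.14149133e+00, 2.09499390e-05, 3.31804357e-01]), 'ft_force': array([0.0309671 , 0.47374507, 0.89860708]), 'moment': array([-0.01568048, -0.0116294 ,  0.00359905]), 'grip_force': 0.0, 'opening': 1.0034521028929946} -18.8
```

View images.

View pics/top0.png

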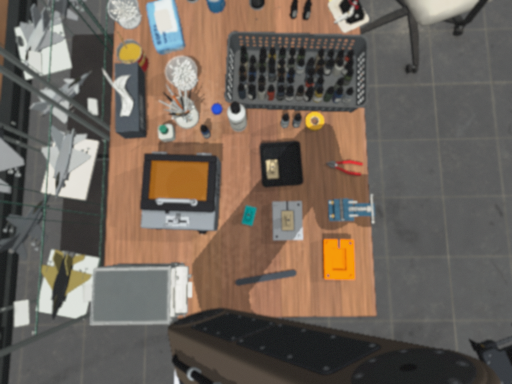

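View pics/scene0.png

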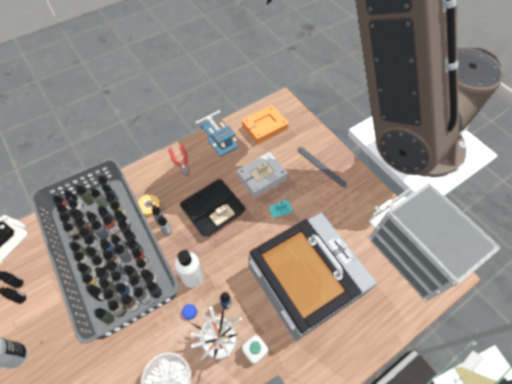

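The top view shows these candidates for the casting:
- The beige block in the grey mould at (row 220, col 288).
- The turquoise look-alike at (215, 249).
- The earlier casting in the tray at (168, 272).

The orange look-alike mould is at (259, 339). I choose the beige block in the grey mould. Next I fit the poses and check the choice in a crop.

```bash
cat > h.py <<'E'
import numpy as np, cv2
from scipy.optimize import minimize
from cell import env, eyes
def proj(P,p):
    E=np.array(p["extrinsics"]); K=np.array([[p["fx"],0,p["cx"]],[0,p["fy"],p["cy"]],[0,0,1.]])
    return cv2.projectPoints(np.float64(P).reshape(-1,1,3),cv2.Rodrigues(E[:3,:3])[0],E[:3,3],K,np.float64(p["distortion"]))[0].reshape(-1,2)
def ray(rc,p):
    K=np.array([[p["fx"],0,p["cx"]],[0,p["fy"],p["cy"]],[0,0,1.]]); E=np.array(p["extrinsics"])
    u=cv2.undistortPoints(np.float64([[rc[1],rc[0]]]).reshape(1,1,2),K,np.float64(p["distortion"])).ravel()
    return -E[:3,:3].T@E[:3,3], E[:3,:3].T@np.r_[u,1]
def at_z(rc,p,z):
    c,d=ray(rc,p); return (c+d*(z-c[2])/d[2])[:2]
def tri(obs):
    A=np.zeros((3,3));b=np.zeros(3)
    for rc,p in obs:
        c,d=ray(rc,p);d/=np.linalg.norm(d);M=np.eye(3)-np.outer(d,d);A+=M;b+=M@c
    return np.linalg.solve(A,b)
def cub(x0,x1,y0,y1,z0,z1): return [[x,y,z] for x in(x0,x1) for y in(y0,y1) for z in(z0,z1)]
def place(P,q,z=0):
    P=np.float64(P);c,s=np.cos(q[2]),np.sin(q[2])
    return np.c_[q[0]+c*P[:,0]-s*P[:,1],q[1]+s*P[:,0]+c*P[:,1],P[:,2]+z]
def fit(parts,masks,q0,z=0):
    """parts: list of convex point sets; masks: [(mask,pic)]"""
    S=8
    def cost(v):
        q=[v[0],v[1],v[2]/100]; t=0
        for m,p in masks:
            im=np.zeros(m.shape,np.float32)
            big=np.zeros((m.shape[0]*4,m.shape[1]*4),np.uint8)
            for P in parts:
                h=cv2.convexHull(np.float32(proj(place(P,q,z),p)))
                cv2.fillConvexPoly(big,np.int32(np.round((h+.5)*4*16-8)),255,shift=4)
            im=cv2.resize(big,m.shape[::-1],interpolation=cv2.INTER_AREA)/255.
            t+=1-np.minimum(im,m).sum()/np.maximum(im,m).sum()
        return t/len(masks)
    s=np.array([q0[0],q0[1],q0[2]*100])
    r=None
    for k in range(2):
        sim=np.array([s,s+[8,0,0],s+[0,8,0],s+[0,0,8]])
        r=minimize(cost,s,method="Nelder-Mead",options=dict(initial_simplex=sim,xatol=.05,fatol=1e-5)); s=r.x
    return s[0],s[1],s[2]/100,r.fun
def near(name,p,rc,r=25):
    for d in eyes.cut_out(name,p):
        if np.hypot(*(np.array(d["centre"])-rc))<r: return d["mask"]
E
cat > m.py <<'E'
from h import *
T=eyes.read_camera("top"); S=eyes.read_camera("scene")
M=dict(mould=((222,288),(174,262)),casting=((218,288),(173,262)),tray=((163,281),(207,212)),curing_box=((192,180),(275,310)))
parts=dict(mould=[cub(-55,55,-42,42,0,30)],casting=[cub(-28,28,-17,17,7.9,8)+[],cub(-14,14,-6,6,8,38)],
 tray=[cub(-67,67,-61,61,25,26)+cub(-52,52,-47,47,0,1)],
 curing_box=[cub(-112,92,-100,100,0,90),cub(-64,92,-100,100,90,111),cub(-45,-35,-38,38,111,146)])
for n,(a,b) in M.items():
    mt,ms=near(n,T,a),near(n,S,b)
    h={"casting":30,"mould":15,"tray":13,"curing_box":50}[n]
    q0=[*at_z(a,T,h),0.]
    for lab,mm in (("both",[(mt,T),(ms,S)]),("top",[(mt,T)]),("scene",[(ms,S)])):
        mm=[x for x in mm if x[0] is not None]
        if mm: print(n,lab,np.round(fit(parts[n],mm,q0,22 if n=="casting" else 0),3))
for o in ["handle_bar","thumb_piece","hinge_line","casting","mould","tray","earlier_casting","curing_box"]:
    ds=[eyes.spot_point(o,p) for p in (T,S)]
    best=min(((np.linalg.norm(proj(tri([(a["centre"],T),(b["centre"],S)]),T)-np.array(a["centre"])[::-1]),tri([(a["centre"],T),(b["centre"],S)]).round(1),a["score"],b["score"]) for a in ds[0] for b in ds[1]),key=lambda x:x[0],default=None)
    print(o,best)
c=lambda p,r,k,w,h:cv2.resize(p["pixels"][r:r+h,k:k+w,::-1],(400,300),interpolation=cv2.INTER_CUBIC)
cv2.imwrite("pics/c1.png",np.vstack([np.hstack([c(T,135,235,128,96)[:300],c(S,150,180,128,96)]),np.hstack([c(T,150,120,128,96),c(S,210,270,128,96)])]))
E
python3 m.py
```

```text
mould both [ 4.70796e+02 -1.64007e+02 -5.00000e-03  2.40000e-01]
mould top [ 4.69937e+02 -1.65780e+02 -1.10000e-02  2.36000e-01]
mould scene [ 4.71335e+02 -1.61633e+02  1.00000e-03  2.13000e-01]
casting both [ 4.72490e+02 -1.62844e+02  1.05000e-01  1.98000e-01]
casting top [ 4.70416e+02 -1.66108e+02 -1.90000e-02  1.54000e-01]
casting scene [ 4.72270e+02 -1.60365e+02  1.00000e-02  7.20000e-02]
tray both [ 6.37367e+02 -1.48053e+02  6.40000e-02  1.72000e-01]
tray top [ 6.37047e+02 -1.50866e+02  5.30000e-02  1.44000e-01]
tray scene [ 6.37546e+02 -1.46310e+02  5.60000e-02  1.63000e-01]
curing_box both [ 5.61314e+02  1.33125e+02 -5.00000e-02  3.70000e-02]
curing_box top [ 5.60804e+02  1.30545e+02 -4.90000e-02  3.20000e-02]
curing_box scene [ 5.61524e+02  1.34634e+02 -5.10000e-02  2.80000e-02]
handle_bar (np.float64(0.8312888044459457), array([517.3, 137.6, 121.1]), 0.72, 0.92)
thumb_piece None
hinge_line (np.float64(0.2726765068920294), array([653.9, 133.1,  97.9]), 0.67, 0.66)
casting (np.float64(0.8761155760284013), array([ 471.6, -156.2,   37.8]), 0.8, 0.81)
mould (np.float64(0.9492633165062642), array([ 469.3, -161.8,   -7. ]), 0.58, 0.7)
tray (np.float64(0.5535692817529817), array([ 642.2, -142.6,   13.2]), 0.89, 0.91)
earlier_casting (np.float64(0.7013336422528388), array([ 625.5, -126.2,   -3.3]), 0.69, 0.51)
curing_box None
```

View pics/c1.png

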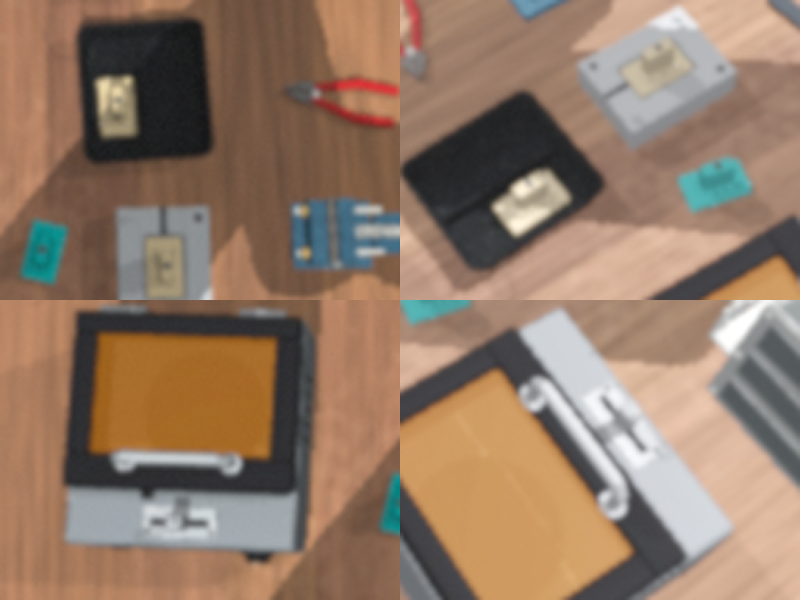

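Crop check: the beige block lies in the grey mould with its long side along world x, which confirms the choice. The tray's empty half is on world −y. The fits (mm) are:

| Thing | Position | Yaw (rad) |
|---|---|---|
| mould | (471, -164) | ≈ 0 |
| tray | (637, -148) | 0.06 |
| box | (561, 133) | -0.05 |

Next I approach while turning to yaw 90°.

```bash
python3 -m inch '[[[0.6,0,0],-1,-1],[[0.6,0,0],-1,-1],[[0.6,0,0],-1,-1],[[0.6,0,0],-1,-1],[[0.6,0,0],-1,-1],[[0.6,0,0],-1,-1],[[0.6,0,0],-1,-1],[[0.6,0,0],-1,-1],[[0.6,0,0],-1,-1],[[0.6,0,0],-1,-1]]'
```

```text
t: 3.65
eef_pos: [465.4, -358.7, 214.6]
tcp_rot: [3.141, 0.0, 1.207]
ft_force: [0.3, 0.2, 0.4]
opening: 1.0
grip_force: 0.0
```

```bash
python3 -m inch '[[[0.6,0,0],-1,-1],[[0.6,0,0],-1,-1],[[0.6,0,0],-1,-1],[[0.6,0,0],-1,-1],[[0,0,0],-0.14,-1],[[0,0,0],0,-1],[[0,0,0],0,-1],[[0,0,0],0,-1],[[0,0,0],0,-1],[[0,0,0],0,-1]]'
python3 - <<'E'
from h import *
from scipy.spatial.transform import Rotation as R
s=env.state();print(s["joints"].round(2))
def delta(x,y,z):
    s=env.state(); print((R.from_euler("xyz",s["tcp_rot"]).as_matrix().T@(np.array([x,y,z])-s["eef_pos"])/60).round(3))
delta(471,-163.5,80)
E
cat >> h.py <<'E'
def delta(x,y,z,yaw=None):
    from scipy.spatial.transform import Rotation as R
    s=env.state(); print("units",(R.from_euler("xyz",s["tcp_rot"]).as_matrix().T@(np.array([x,y,z])-s["eef_pos"])/60).round(3), "turn", None if yaw is None else round(-np.degrees(yaw-s["tcp_rot"][2])/5,2))
E
```

```text
t: 4.9
eef_pos: [498.2, -220.6, 214.6]
tcp_rot: [-3.142, 0.0, 1.565]
ft_force: [0.2, 0.0, -0.4]
opening: 1.001
grip_force: 0.0
[-0.54  0.38  1.76 -0.    1.01 -0.53]
[ 0.949 -0.458  2.243]
```

```bash
python3 -m inch '[[[0.475,-0.229,0],0,-0.3],[[0.474,-0.229,0],0,-0.3],[[0,0,0.5],0,-0.3],[[0,0,0.5],0,-0.3],[[0,0,0.5],0,-0.3],[[0,0,0.4],0,-0.3],[[0,0,0.35],0,-0.3],[[0,0,0],0,-0.3],[[0,0,0],0,-0.3],[[0,0,0],0,-0.3]]'
python3 - <<'E'
from h import *
print(env.state()["eef_pos"])
T=eyes.read_camera("top");S=eyes.read_camera("scene")
c=lambda p,r,k,w,h:cv2.resize(p["pixels"][r:r+h,k:k+w,::-1],(400,300),interpolation=cv2.INTER_CUBIC)
cv2.imwrite("pics/c2.png",np.hstack([c(T,160,230,128,96),c(S,120,200,128,96)]))
delta(471,-163.5,35,1.566)
E
```

```text
t: 6.15
eef_pos: [471.4, -163.5, 80.5]
tcp_rot: [3.14, 0.001, 1.566]
ft_force: [-0.5, -0.2, -0.2]
opening: 0.651
grip_force: 0.0
[ 471.42934001 -163.49569513   80.49647208]
units [-0.    -0.006  0.755] turn -0.0
```

View pics/c2.png

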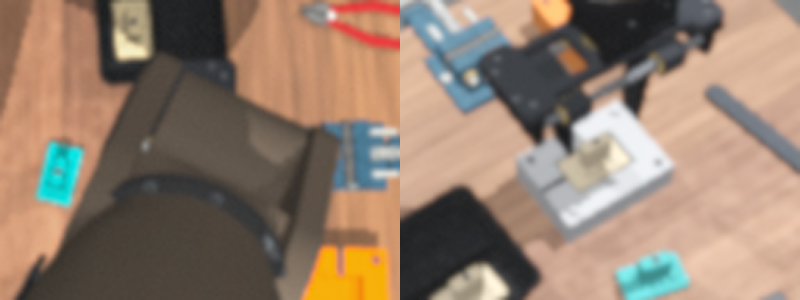

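The scene view shows the fingers straddling the block along x, with the block at (155, 600) in the crop. Descend and close.

```bash
python3 -m inch '[[[0,0,0.3],0,-0.3],[[0,0,0.3],0,-0.3],[[0,0,0.15],0,-0.3],[[0,0,0],0,-0.3],[[0,0,0],0,1],[[0,0,0],0,1],[[0,0,0],0,1],[[0,0,0],0,1],[[0,0,0],0,1],[[0,0,0],0,1]]'
```

```text
t: 7.5
eef_pos: [471.1, -163.4, 34.8]
tcp_rot: [3.141, 0.0, 1.566]
ft_force: [0.5, -0.2, 4.1]
opening: 0.292
grip_force: 30.0
```

```bash
python3 -m inch '[[[0,0,-0.2],0,1],[[0,0,-0.3],0,1],[[0,0,-0.3],0,1],[[0,0,-0.3],0,1],[[0,0,0],0,1],[[0,0,0],0,1],[[0,0,0],0,1],[[0,0,0],0,1],[[0,0,0],0,1],[[0,0,0],0,1]]'
python3 - <<'E'
from h import *
S=eyes.read_camera("scene");s=env.state();print(s["eef_pos"],s["grip_force"])
mm=[d["mask"] for d in eyes.cut_out("casting",S)];cs=[d["centre"] for d in eyes.cut_out("casting",S)];print(cs)
z=s["eef_pos"][2]-12.8
g=proj([[471,-163.5,z+8]],S)[0][::-1];print("expect",g)
for m,c in zip(mm,cs):
    if np.hypot(*(np.array(c)-g))<20:
        print(fit([cub(-28,28,-17,17,0,8)],[(m,S)],[471,-163.5,0],z))
delta(638.9,-174,s["eef_pos"][2],1.623)
c=lambda p,r,k,w,h:cv2.resize(p["pixels"][r:r+h,k:k+w,::-1],(640,480),interpolation=cv2.INTER_CUBIC)
cv2.imwrite("pics/c3.png",c(S,110,190,128,96))
E
```

```text
t: 8.75
eef_pos: [471.0, -163.3, 100.5]
tcp_rot: [-3.141, 0.0, 1.566]
ft_force: [0.2, 0.4, -1.4]
opening: 0.29
grip_force: 30.0
[ 471.00529488 -163.31357603  100.53012916] 29.999882876873016
[[160.1, 262.4], [210.9, 280.8]]
expect [156.3327418  262.41906586]
(np.float64(471.9040064567224), np.float64(-162.4612943063665), np.float64(-0.008790182953843952), np.float64(0.35963701466427955))
units [-1.640e-01  2.799e+00  1.000e-03] turn -0.66
```

View pics/c3.png

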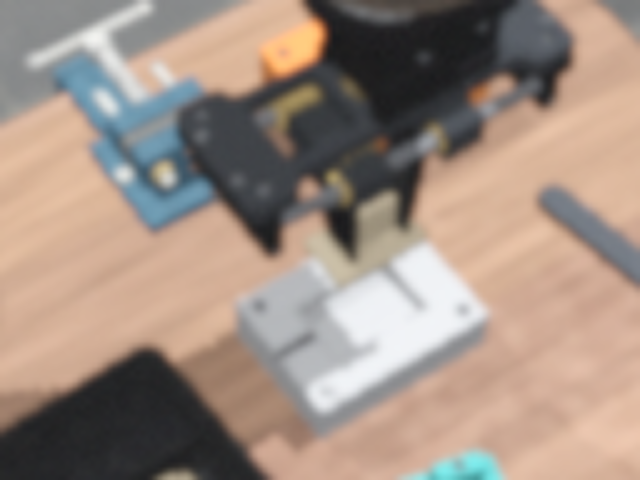

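The casting hangs level between the fingers, clear of the mould at about (220, 370) in the crop. Carry it over the empty half of the tray.

```bash
python3 -m inch '[[[-0.02,0.4,0],-0.66,1],[[-0.04,0.6,0],0,1],[[-0.08,0.6,0],0,1],[[-0.08,0.6,0],0,1],[[-0.05,0.5,0],0,1],[[0,0.1,0],0,1],[[0,0,0.3],0,1],[[0,0,0.3],0,1],[[0,0,0.2],0,1],[[0,0,0],0,1]]'
python3 - <<'E'
from h import *
S=eyes.read_camera("scene");s=env.state()
m=near("tray",S,(207,212))
if m is not None: print(fit([cub(-67,67,-61,61,25,26)+cub(-52,52,-47,47,0,1)],[(m,S)],[637,-148,.05]))
delta(638.9,-174,18,1.623)
c=lambda p,r,k,w,h:cv2.resize(p["pixels"][r:r+h,k:k+w,::-1],(640,480),interpolation=cv2.INTER_CUBIC)
cv2.imwrite("pics/c4.png",c(S,145,150,128,96))
E
```

```text
t: 10.15
eef_pos: [638.8, -172.0, 51.3]
tcp_rot: [-3.14, -0.001, 1.623]
ft_force: [0.0, -0.3, -0.9]
opening: 0.293
grip_force: 30.0
(np.float64(637.315901200145), np.float64(-143.68317103131758), np.float64(0.03562744679989001), np.float64(0.33406541648495425))
units [-0.03  -0.014  0.579] turn 0.0
```

View pics/c4.png

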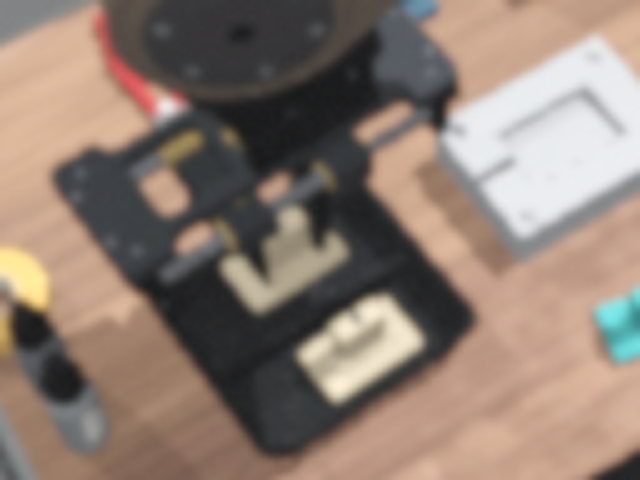

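The casting hangs over the empty half, parallel to the divider and clear of it. Lower it.

```bash
python3 -m inch '[[[-0.03,-0.01,0.1],0,1],[[0,0,0.15],0,1],[[0,0,0.12],0,1],[[0,0,0.08],0,1],[[0,0,0.06],0,1],[[0,0,0.03],0,1],[[0,0,0.02],0,1],[[0,0,0],0,1],[[0,0,0],0,1],[[0,0,0],0,1]]'
```

```text
t: 11.5
eef_pos: [639.2, -173.9, 19.2]
tcp_rot: [3.141, 0.0, 1.623]
ft_force: [-0.9, 0.1, -0.7]
opening: 0.294
grip_force: 30.0
```

```bash
python3 -m inch '[[[0,0,0.02],0,1],[[0,0,0.015],0,1],[[0,0,0],0,1],[[0,0,0],0,0.3],[[0,0,0],0,0],[[0,0,0],0,0],[[0,0,0],0,0],[[0,0,0],0,0],[[0,0,0],0,0],[[0,0,0],0,0]]'
```

```text
t: 12.75
eef_pos: [639.1, -173.9, 16.9]
tcp_rot: [3.142, 0.0, 1.623]
ft_force: [0.8, -0.7, -0.2]
opening: 0.5
grip_force: 0.0
```

```bash
python3 -m inch '[[[0,0,-0.15],0,0],[[0,0,-0.3],0,0],[[0,0,-0.5],0,0],[[0,0,-0.7],0,0],[[0,0,-0.8],0,0],[[0,0,-0.8],0,0],[[0.2,-0.1,0],0.5,0],[[0.7,-0.2,0],0.5,0],[[0.9,-0.2,0],0.17,0],[[0.8,-0.2,0],0,0]]'
python3 - <<'E'
from h import *
S=eyes.read_camera("scene");T=eyes.read_camera("top")
delta(521.3,135.1,215,1.521)
for p in (S,T):
  for d in eyes.cut_out("earlier_casting",p): print(d["score"],d["centre"], at_z(d["centre"],p,12))
c=lambda p,r,k,w,h:cv2.resize(p["pixels"][r:r+h,k:k+w,::-1],(400,300),interpolation=cv2.INTER_CUBIC)
cv2.imwrite("pics/c5.png",np.hstack([c(T,120,215,128,96),c(S,155,150,128,96)]))
E
```

```text
t: 14.0
eef_pos: [599.8, -15.9, 213.5]
tcp_rot: [3.14, 0.0, 1.521]
ft_force: [1.4, 0.8, 0.7]
opening: 0.5
grip_force: 0.0
units [ 2.415 -1.414 -0.022] turn 0.04
0.71 [217.3, 217.7] [ 639.68235308 -118.22372874]
0.54 [168.4, 272.0] [ 624.91667049 -125.35472277]
```

View pics/c5.png

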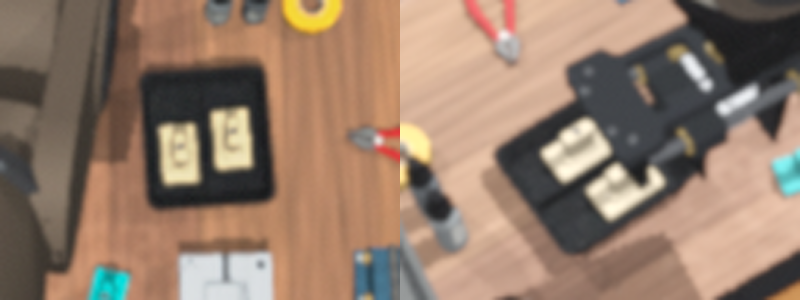

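The casting lies flat in the tray's empty half, centre about (137, 232) in the crop, beside the earlier one at (153, 180). Next, over the handle.

```bash
python3 -m inch '[[[0.5,-0.3,0],0,0],[[0.6,-0.35,0],0,0],[[0.6,-0.35,0],0,0],[[0.5,-0.3,0],0,0],[[0.2,-0.11,0],0,0],[[0,0,0.3],0,0],[[0,0,0.3],0,0],[[0,0,0],0,0],[[0,0,0],0,0],[[0,0,0],0,0]]'
python3 - <<'E'
from h import *
S=eyes.read_camera("scene");T=eyes.read_camera("top")
for rc,z in (((201.8,176),146),((217,177.6),117.5)): print(at_z(rc,T,z))
# handle, thumb from box fit
q=(561.3,133.1,-.05)
P=place([[-40,0,141],[-91,10,117.5],[-91,-10,117.5]],q);print(P.round(1))
for p in(S,T):print(proj(P,p).round(1).tolist())
for n in("handle_bar","thumb_piece"):print(n,[(d["score"],d["centre"]) for d in eyes.spot_point(n,S)])
delta(*P[0][:2],122.5,1.521)
cv2.imwrite("pics/c6.png",cv2.resize(S["pixels"][200:296,260:388,::-1],(800,600),interpolation=cv2.INTER_CUBIC))
E
```

```text
t: 15.45
eef_pos: [523.5, 130.3, 176.6]
tcp_rot: [3.14, -0.0, 1.521]
ft_force: [0.0, 0.2, -0.0]
opening: 0.497
grip_force: 0.0
[515.07368846 125.51396697]
[478.08519455 127.65778859]
[[521.3 135.1 141. ]
 [470.9 147.6 117.5]
 [469.9 127.7 117.5]]
[[326.8, 252.1], [346.4, 248.1], [340.5, 240.7]]
[[172.8, 199.6], [169.9, 219.9], [177.5, 220.1]]
handle_bar [(0.96, [251.4, 328.7])]
thumb_piece [(0.49, [303.7, 224.5])]
units [ 0.074 -0.035  0.896] turn 0.0
```

View pics/c6.png

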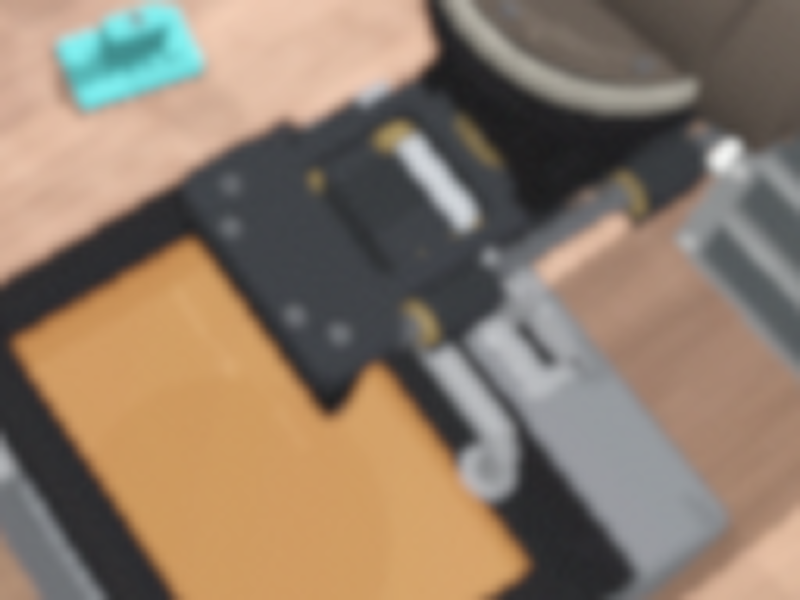

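The fingers are above the bar, and the handle network's pixel (251, 329) agrees with the box fit to about 2 px. Descend and close.

```bash
python3 -m inch '[[[0.07,-0.03,0.2],0,0],[[0,0,0.3],0,0],[[0,0,0.25],0,0],[[0,0,0.15],0,0],[[0,0,0],0,0],[[0,0,0],0,0.5],[[0,0,0],0,0.7],[[0,0,0],0,1],[[0,0,0],0,1],[[0,0,0],0,1]]'
```

```text
t: 16.9
eef_pos: [521.7, 134.9, 122.0]
tcp_rot: [3.141, 0.0, 1.521]
ft_force: [0.5, -1.0, 1.0]
opening: 0.099
grip_force: 30.0
```

```bash
python3 -m inch '[[[0,0,-0.015],0,1],[[0,0,-0.015],0,1],[[0,0,-0.015],0,1],[[0,0,-0.01],0,1],[[0,0,0],0,1],[[0,0,0],0,1],[[0,0,0],0,1],[[0,0,0],0,1],[[0,0,0],0,1],[[0,0,0],0,1]]'
```

```text
t: 18.15
eef_pos: [522.9, 134.8, 125.3]
tcp_rot: [3.139, -0.0, 1.521]
ft_force: [9.1, -0.8, -6.7]
opening: 0.096
grip_force: 30.0
```

```bash
python3 -m inch '[[[0,0.02,0],0,1],[[0,0.006,-0.015],0,1],[[0,0.006,-0.015],0,1],[[0,0.006,-0.01],0,1],[[0,0,0],0,1],[[0,0,0],0,1],[[0,0,0],0,1],[[0,0,0],0,1],[[0,0,0],0,1],[[0,0,0],0,1]]'
```

```text
t: 19.4
eef_pos: [523.9, 134.8, 127.6]
tcp_rot: [3.141, 0.0, 1.521]
ft_force: [5.4, 0.1, -5.4]
opening: 0.093
grip_force: 30.0
```

```bash
python3 -m inch '[[[0,0.004,-0.01],0,1],[[0,0.004,-0.01],0,1],[[0,0.004,-0.01],0,1],[[0,0,0],0,1],[[0,0,0],0,1],[[0,0,0],0,1],[[0,0,0],0,1],[[0,0,0],0,1],[[0,0,0],0,1],[[0,0,0],0,1]]'
```

```text
t: 20.65
eef_pos: [524.6, 134.7, 129.4]
tcp_rot: [3.141, 0.0, 1.521]
ft_force: [5.0, 0.7, -6.1]
opening: 0.098
grip_force: 30.0
```

```bash
python3 -m inch '[[[0,0.006,-0.015],0,1],[[0,0.006,-0.015],0,1],[[0,0.006,-0.015],0,1],[[0,0.006,-0.015],0,1],[[0,0.006,-0.015],0,1],[[0,0.006,-0.015],0,1],[[0,0,0],0,1],[[0,0,0],0,1],[[0,0,0],0,1],[[0,0,0],0,1]]'
python3 - <<'E'
from h import *
S=eyes.read_camera("scene")
cv2.imwrite("pics/c7.png",cv2.resize(S["pixels"][200:296,260:388,::-1],(800,600),interpolation=cv2.INTER_CUBIC))
E
```

```text
t: 21.9
eef_pos: [527.1, 134.6, 134.8]
tcp_rot: [3.14, 0.0, 1.521]
ft_force: [6.9, 0.2, -6.4]
opening: 0.096
grip_force: 30.0
```

View pics/c7.png

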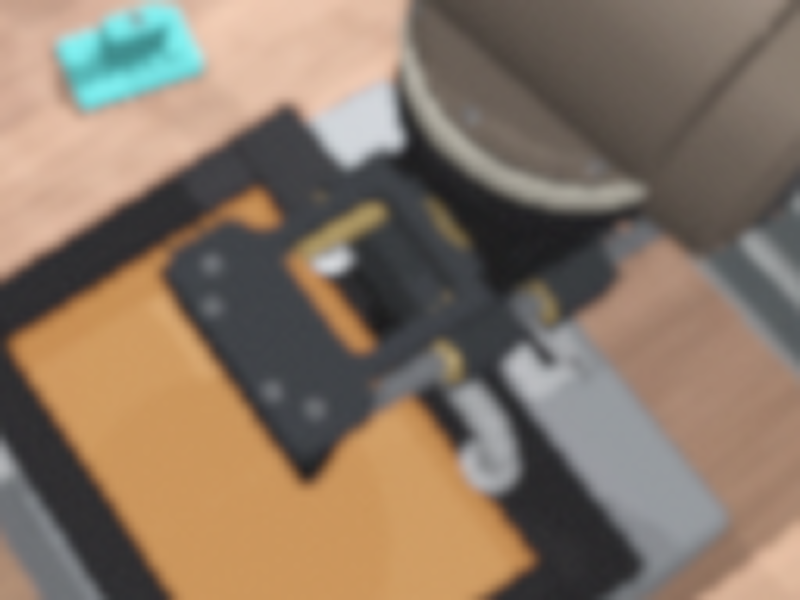

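The force stayed at about 6 N over 13 mm of lift, well past the 5 mm of play. So the catch is not holding, and I leave it alone. Work out the arc.

```bash
python3 - <<'E'
from h import *
r,a=np.hypot(130,50),np.arctan2(50,130)
s=env.state();z=s["eef_pos"][2]+18.8-91
t0=np.arcsin(z/r)-a;print(t0)
t=np.linspace(t0,1.04,15);y=-r*np.cos(a+t);zz=r*np.sin(a+t)
print(np.c_[t[1:],np.diff(y)/60,-np.diff(zz)/60].round(3))
E
```

```text
0.09947541887391037
[[ 0.167  0.075 -0.137]
 [ 0.234  0.084 -0.131]
 [ 0.301  0.092 -0.126]
 [ 0.368  0.101 -0.119]
 [ 0.435  0.108 -0.112]
 [ 0.503  0.116 -0.105]
 [ 0.57   0.122 -0.097]
 [ 0.637  0.129 -0.088]
 [ 0.704  0.134 -0.079]
 [ 0.771  0.139 -0.07 ]
 [ 0.838  0.144 -0.061]
 [ 0.906  0.147 -0.051]
 [ 0.973  0.151 -0.041]
 [ 1.04   0.153 -0.031]]
```

```bash
python3 -m inch '[[[0,0.075,-0.137],0,1],[[0,0.084,-0.131],0,1],[[0,0.092,-0.126],0,1],[[0,0.1,-0.119],0,1],[[0,0.108,-0.112],0,1],[[0,0.116,-0.105],0,1],[[0,0,0],0,1],[[0,0,0],0,1],[[0,0,0],0,1],[[0,0,0],0,1]]'
```

```text
t: 23.2
eef_pos: [560.2, 132.9, 179.3]
tcp_rot: [-3.14, 0.0, 1.521]
ft_force: [-7.2, -1.1, 5.3]
opening: 0.095
grip_force: 30.0
```

```bash
python3 -m inch '[[[0,0.11,-0.11],0,1],[[0,0.129,-0.088],0,1],[[0,0.134,-0.08],0,1],[[0,0.139,-0.07],0,1],[[0,0.144,-0.061],0,1],[[0,0.147,-0.051],0,1],[[0,0.08,-0.02],0,1],[[0,0,0],0,1],[[0,0,0],0,1],[[0,0,0],0,1]]'
python3 - <<'E'
from h import *
s=env.state();p=s["eef_pos"]
bx=(p[0]-651.2)*.9988-(p[1]-128.6)*.05;bz=p[2]+18.8-91
print(bx,bz,np.hypot(bx,bz),np.arctan2(bz,-bx)-np.arctan2(50,130))
S=eyes.read_camera("scene")
cv2.imwrite("pics/c8.png",cv2.resize(S["pixels"][180:324,220:412,::-1],(800,600),interpolation=cv2.INTER_CUBIC))
E
```

```text
t: 24.45
eef_pos: [614.6, 130.1, 208.5]
tcp_rot: [3.14, 0.0, 1.521]
ft_force: [-4.4, -2.8, 6.6]
opening: 0.094
grip_force: 30.0
-36.63454695780302 136.2891631370275 141.12698544004533 0.9410293236664348
```

View pics/c8.png

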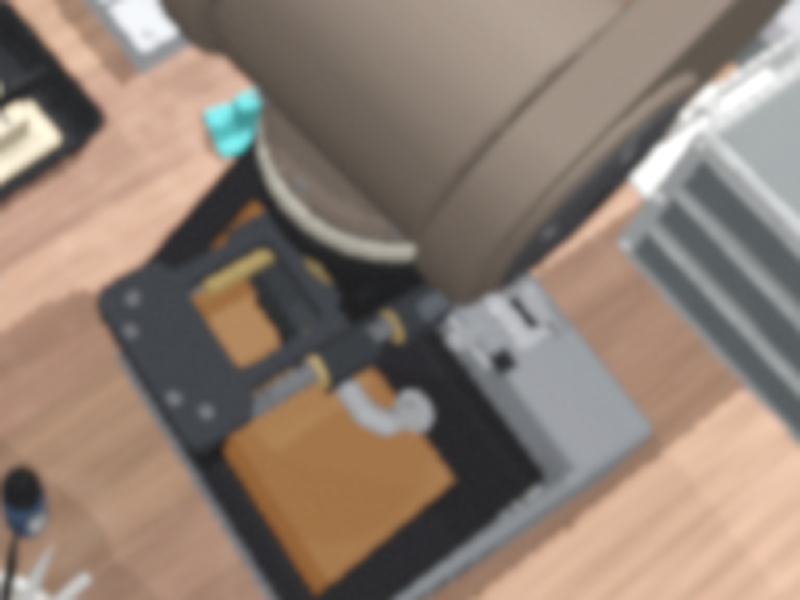

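The cover is up at about 0.94 rad, with the bar in the fingers at about (385, 365) in the crop. A little further, then settle.

```bash
python3 -m inch '[[[0,0.07,-0.015],0,1],[[0,0.07,-0.01],0,1],[[0,0.06,-0.005],0,1],[[0,0,0],0,1],[[0,0,0],0,1],[[0,0,0],0,1],[[0,0,0],0,1],[[0,0,0],0,1],[[0,0,0],0,1],[[0,0,0],0,1]]'
python3 - <<'E'
from h import *
s=env.state();p=s["eef_pos"]
bx=(p[0]-651.2)*.9988-(p[1]-128.6)*.05;bz=p[2]+18.8-91
print(np.hypot(bx,bz),np.arctan2(bz,-bx)-np.arctan2(50,130),abs(s["qvel"]).max(),s["ft_force"],s["opening"])
E
```

```text
t: 25.75
eef_pos: [626.9, 129.4, 210.8]
tcp_rot: [3.139, 0.0, 1.521]
ft_force: [-3.6, -2.5, 9.5]
opening: 0.097
grip_force: 30.0
140.75668273497504 1.030061084408978 0.001176022918413964 [-3.58980183 -2.50821687  9.49905149] 0.09667850760926969
```

```bash
python3 -c "
from cell import env
print(env.job_done())"
```

```text
the job is handed in; nothing more can be done
None
```

The casting lies flat in the tray's empty half, and the tug showed the catch was not holding, so I left it alone; the cover is held by its handle at an estimated 1.03 rad (59°), and the job is handed in (no verdict came back).

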